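# Push the pattern block home and snap the toggle clamp shut

## Robot

A 6-joint arm with a two-finger parallel gripper is mounted at the origin on the work surface. World frame = base frame: x ahead of the robot, y to its left, z up, the work surface at z = 0. Lengths are in m, angles in rad, forces in N, time in s.
With the tool pointing down it reaches from about 0.35 to 0.975 m from the base axis. Payload 4.9 kg.
Tool frame: the origin (TCP) lies at the very end of the fingers, on their centre line; the grasp point (between the pads) lies 19 mm behind it; z points along the fingers, x is the direction in which the jaws open and shut, and the axes are right-handed (so a half turn about z gives the same grasp; the last joint's range is limited). The gripper opens to 85 mm and grips with 20 to 120 N. Pads are 22 mm wide; open, the fingers measure 114 mm over their backs; the gripper's body (76 mm by 85 mm) begins 54 mm behind the grasp point. The pads swing forward as they close: fully open they stand 13 mm farther back than shut.
Start: joints at [1.187, 0.053, 1.613, -0, 1.476, -0.119], TCP at [0.164, 0.603, 0.208] pointing down, gripper open.
Joint ranges: [-3.01, 3.01], [-1.01, 2.22], [0.06, 2.58], [-1.02, 4.17], [0.09, 2.62], [-3.14, 3.14]. Speed limits (rad/s): [2.57, 2.57, 3.14, 3.14, 3.14, 3.14].

## Interface

Orientations are given as a unit quaternion [w, x, y, z].
In Python, from plant import manip, imaging gives the robot as it stands.
- The arm moves only by the shell command python3 -m pendant 'ROWS'. ROWS is JSON, a list that holds one entry, the list of rows, each a list of 7 numbers: the turn, a rotation vector about the world's x, y, z in units of pi rad (1.0 is pi rad), then the shift along the world's x, y, z in units of 250 mm (1.0 is 250 mm), then the opening, from 0 (shut) to 1 (fully open). In form: [[[ax, ay, az, tx, ty, tz, claw], ...]]. A call has 1 to 20 rows; each row shifts and turns the commanded pose from where the row before left it; what a row does not reach is not made up. A row lasts 1/8 s, in which the tool goes at most 62.5 mm and 10.7 degrees, less where a joint would pass 70% of its speed; a pose out of reach is approached as far as the arm can. A call with a number of a shift or a turn outside -1 to 1 is refused whole. A call with a gripper value outside its range is refused whole. The fingers move at their own pace and stop on an object; the grip force is fixed at half the most. Time passes only in rows, so rows that do not move let the fingers close. It gives the time, the measured TCP pose, the force and the opening at its end, in the units of the state.
- manip.state(): the state, without advancing time (a new reading comes with each control period).
- imaging.grab_frame(name): name is "scene" or "top"; returns a dict with "frame" (480x640x3 uint8, blue, green, red), "mtx" (3x3 intrinsics, pixels), "world_to_cam" (4x4, takes a point from world to camera coordinates). Camera axes: x right, y down, z forward; pixel columns grow to the right and rows downward; lengths in m; the calibration is good to about 2 mm. A picture is of the moment at which its call begins. There is no depth.
- manip.job_done(): hands the job in, once; it reports no verdict.
The state is a dict: "time": time; "joint_pos": joint angles; "joint_vel": joint speeds; "joint_efforts": joint torques, N m; "tool_pos": TCP position; "tool_rot": TCP orientation; "contact_force": force on the tool from outside, world axes, zero at the start; "ft_torque": the same for the moment, N m; "gripper_width": opening from 0.0 (shut) to 1.0 (fully open).
Only numpy, scipy, OpenCV 4.12 (cv2) and the standard library are available. Lean on these libraries where they do the work, as an engineer would, in place of code of your own. Each camera call takes 0.05 s, during which the arm holds its last target. There are 200 camera calls.

## Task

With the fingertips, push the pale wooden pattern block along the jig's channel until its end sits fully home against the stop, then flip the red-handled toggle clamp past centre so that it snaps over and its rubber pad holds the block down. Only push: do not pick up or tip the block, and leave the other things on the bench where they are. Finish with the robot clear of everything.

Things in the scene. Friction and masses are not known exactly. Their poses are not given: they have to be found in the camera images.
- jig: holding jig fixed to the bench: brown wooden bed 315 x 104 x 12 mm thick, two aluminium rails (10 mm high, inner faces 64 mm apart, from 192 to 8 mm before the stop) forming a straight channel, open at its near end. Origin: table height, below the middle of the stop's working face. x runs along the channel towards the stop and clamp (bed from x = -215 to +100 mm), z up.
- stop (a point): middle of the working face of the aluminium stop that closes the channel, at the level of the bed's top (12 mm above the table); the stop is 12 mm thick (x = 0 to 12 mm) and 18 mm high. Axes as the jig's.
- block: pale wooden pattern block with two dark lines and a yellow mark on top, 90 mm (x, along the channel) x 60 mm (y) x 22 mm high, about 0.12 kg, loose, lying on the bed in the channel. Origin: centre of its underside. Home: its +x end touches the stop, i.e. its origin is 45 mm before the stop.
- toggle (a joint): toggle clamp angle, rad: 0 = open (handle leaning away from the channel, pad arm raised), about 1.0 = clamped on the block, 1.12 = end of travel if no block is under the pad. Its spring drives it away from dead centre (0.5) to either side: 10 to 15 N at the end of the handle start it from open, falling to none at dead centre, after which it snaps shut by itself.
- grip (a point): middle of the end of the clamp's red handle, a flat paddle 36 mm wide (along jig y), 14 mm thick and 52 mm long that ends here, 96 mm from the hinge pin. Open: leans 37 degrees from upright to jig +x, this point at jig x = 93, z = 137 mm. Push it towards jig -x: dead centre is 9 degrees from upright, still to +x; clamped it leans 20 degrees to -x. On the way its end rises to z = 157 mm.
- pin (a point): middle of the clamp's hinge pin, which lies along jig y at jig x = 35, z = 60 mm, between two steel cheeks up to 68 mm high; axes as the jig's. Fixed.
- clamp: the moving part of the toggle clamp: steel arm with a black rubber pad, and the red handle. Origin at the hinge pin; its axes are the jig's when open and turn with it.
- pad (a point): centre of the underside of the black rubber pad (16 mm across, 16 mm long) at the end of the clamp's arm. Open it is held about 92 mm above the table, clamped it presses on the block's top, 20 mm before the stop, with about 7 N.
- dye: amber bottle with black cap, 38 mm across, 66 mm high; origin under its centre. Bystander: leave it where it stands.
- jar: clear jar with blue cap, 48 mm across, 50 mm high; origin under its centre. Bystander: leave it where it stands.
- weight: dark steel weight with a knob, 48 mm across, 60 mm high; origin under its centre. Bystander: leave it where it stands.
- spare: dark wooden block 75 x 40 x 18 mm lying on the table beside the jig; origin under its centre. Bystander: leave it where it stands.
- mallet: mallet with white head and wooden handle, lying, about 230 mm long, 52 mm high; origin at table height near the middle of its handle. Bystander: leave it where it stands.
- tray: open grey tray 130 x 90 x 30 mm; origin under its centre. Bystander: leave it where it stands.
- cup: blue cup, 72 mm across, 85 mm high; origin under its centre. Bystander: leave it where it stands.
Not all that is in view belongs to the job. There is more than one size of the block; the job needs the largest.

How it is judged:
On the way, in this order (a step that is already met when the one before it is completed fails the run):
1. the block is pushed home against the stop while the clamp is still open (x of block in the frame of stop between -0.0485 and -0.04 m and z of block in the frame of stop below 0.004 m and angle between the x axis of block and the x axis of jig, either way round below 0.06 rad and value of joint toggle below 0.4 rad), for 0.2 s.
2. the clamp is flipped past centre and its pad presses on the block (value of joint toggle between 0.9 and 1.06 rad and contact force between clamp and block above 2 N), for 0.2 s.
At the end, for the whole second after the job is handed in: The block lies flat in the channel, its end within 3.5 mm of the stop and at rest, and the clamp has snapped over (joint 0.9 to 1.06 rad) with its pad pressing on the block with more than 2 N (all of step 2 and x of block in the frame of stop between -0.0485 and -0.04 m and z of block in the frame of stop below 0.004 m and angle between the x axis of block and the x axis of jig, either way round below 0.06 rad and linear speed of block below 0.01 m/s); the robot touches nothing.
It fails at once if the block is lifted more than 8 mm off the bed (z of block in the frame of stop above 0.008 m).
It fails at once if the block is tipped more than 9 degrees (angle between block's own z axis and vertical above 0.16 rad).
It fails at once if another thing on the bench (amber dye bottle, jar, steel weight, dark spare block, mallet, grey tray, blue cup) is moved more than 20 mm (distance of any of dye, jar, weight, spare, mallet, tray, cup from where it was at the start of the episode above 0.02 m).
It also fails if it takes over 40 s, if anything falls off the work surface, if the arm or the gripper's body presses on something with over 40 N, if the wrist force passes 120 N, or if a joint passes its speed limit or range.

## Working session

There is one attempt and no reset: what is moved stays moved. The work goes in short steps, Python scripts to look and compute and a shell command to move; the robot and the scene stay as the last step left them, time stands still between calls to the robot, and variables do not carry over. Pictures are saved under pics/ and viewed, about 8 in all and at most 12, crops included, and the job is handed in when it is done.

```bash
ls; mkdir -p pics
python3 - <<'E'
from plant import manip, imaging
import cv2,numpy as np
for n in("scene","top"):
    f=imaging.grab_frame(n); cv2.imwrite(f"pics/{n}0.png",f["frame"]); np.savez(f"pics/{n}0.npz",**f)
    print(n,f["mtx"].round(1).tolist(),f["world_to_cam"].round(3).tolist())
print(manip.state())
E
```

```text
pics
scene [[588.7, 0.0, 314.3], [0.0, 588.7, 243.1], [0.0, 0.0, 1.0]] [[-0.822, 0.569, 0.003, 0.489], [0.368, 0.535, -0.761, -0.128], [-0.434, -0.624, -0.649, 1.824], [0.0, 0.0, 0.0, 1.0]]
top [[597.0, 0.0, 308.5], [0.0, 597.0, 237.7], [0.0, 0.0, 1.0]] [[0.03, -1.0, -0.005, -0.012], [-0.997, -0.03, -0.064, 0.564], [0.064, 0.007, -0.998, 1.874], [0.0, 0.0, 0.0, 1.0]]
{'time': 0.1, 'joint_pos': array([ 1.18698957e+00,  5.33396464e-02,  1.61415687e+00, -2.86137704e-05,
        1.47600237e+00, -1.19018089e-01]), 'joint_vel': array([ 0.00021893, -0.00011717, -0.00289618, -0.00192159,  0.00383651,
       -0.00053183]), 'joint_efforts': array([ 5.42353773e-04, -3.94899380e+01, -3.71364498e+01, -2.65323609e-05,
        3.95374722e-03,  2.99665180e-05]), 'tool_pos': array([0.1633546 , 0.60264241, 0.20655563]), 'tool_rot': array([ 4.97366287e-04,  7.94261142e-01,  6.07575781e-01, -8.13182825e-04]), 'contact_force': array([-0.01770673,  0.10623458,  0.14097433]), 'ft_torque': array([-0.02196266, -0.02225987,  0.01074664]), 'gripper_width': 1.002274614522854}
```

View pics/top0.png

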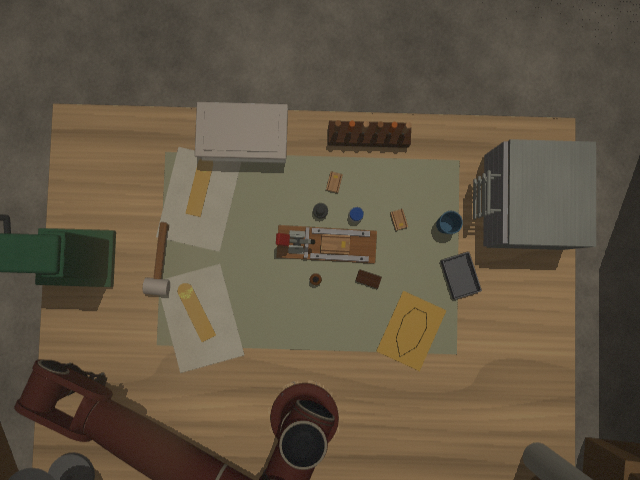

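View pics/scene0.png

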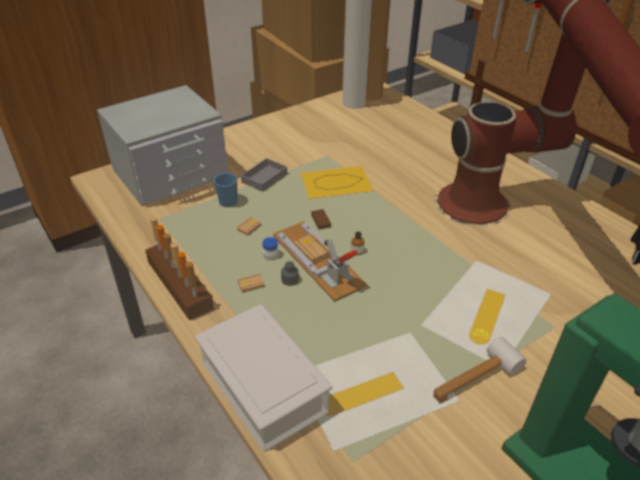

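Run:
```python
import cv2,numpy as np
a=cv2.imread("pics/top0.png")[195:295,265:398]; a=cv2.resize(a,None,fx=6,fy=6,interpolation=cv2.INTER_CUBIC); cv2.imwrite("pics/topc.png",cv2.convertScaleAbs(a,alpha=1.5))
```

```text
(no output)
```

View pics/topc.png

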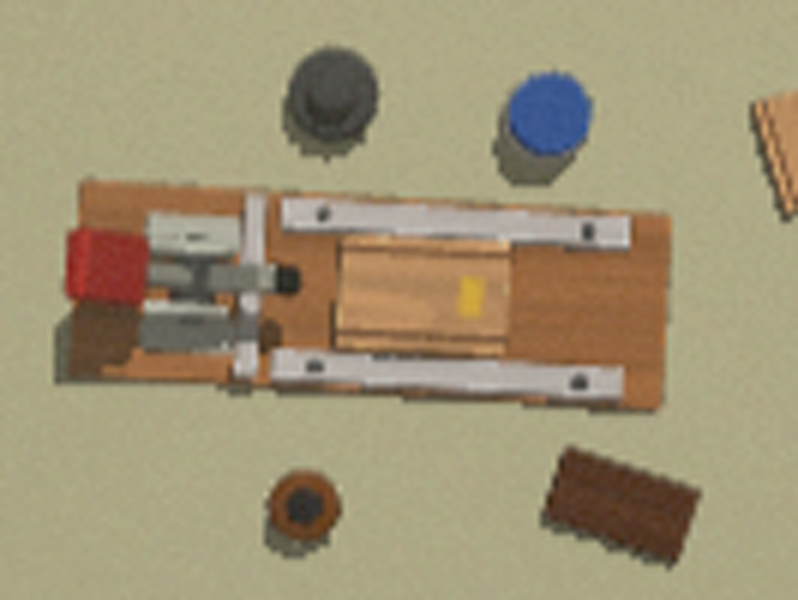

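```bash
cat > h.py <<'E'
import numpy as np
def ray(f,uv,z):
    W=f["world_to_cam"];R=W[:3,:3];c=-R.T@W[:3,3]
    d=R.T@np.linalg.solve(f["mtx"],[*uv,1]);return c+d*(z-c[2])/d[2]
def crop(u,v):return ((u+.5)/6-.5+265,(v+.5)/6-.5+195)
E
python3 - <<'E'
from h import *
f=np.load("pics/top0.npz")
P=lambda u,v,z:ray(f,crop(u,v),z)
TL=P(80,180,.012);TR=P(670,214,.012);BR=P(661,410,.012)
print(TL,TR,BR,np.linalg.norm(TL-TR),np.linalg.norm(TR-BR))
ex=TL-TR;ex/=np.linalg.norm(ex)
# rails outer/inner lines top z=.022
for a,b in (((285,232),(630,248)),((270,350),(623,368)),((282,197),(630,214)),((271,380),(622,398))):
    d=P(*a,.022)-P(*b,.022);print(np.degrees(np.arctan2(d[1],d[0])),np.linalg.norm(d),P(*a,.022),P(*b,.022))
print("bed ang",np.degrees(np.arctan2(ex[1],ex[0])))
for n,p,z in (("stopT",(266,196),.03),("stopB",(257,378),.03),("blk",(342,237),.034),("blk",(334,347),.034),("blk",(510,243),.034),("blk",(505,354),.034),("w",(333,92),.06),("jar",(551,113),.05),("dye",(305,504),.066),("sp",(570,448),.018),("sp",(700,490),.018),("gripTL",(73,230),.137),("gripBL",(68,298),.137)):
    print(n,P(*p,z))
E
```

```text
[0.60405902 0.10343909 0.012     ] [ 0.59532115 -0.20987613  0.012     ] [ 0.49137172 -0.20752038  0.012     ] 0.3134370400090562 0.10397611626479546
89.05293456051513 0.18200961857637155 [ 0.57893353 -0.00618871  0.022     ] [ 0.57592516 -0.18817346  0.022     ]
88.80513565103246 0.1858781418489066 [ 5.16459705e-01 -1.61377229e-04  2.20000000e-02] [ 0.51258362 -0.1859991   0.022     ]
88.90633374427529 0.18372812104184566 [ 0.59739682 -0.00405175  0.022     ] [ 0.59389002 -0.1877464   0.022     ]
88.79272150950769 0.1847277127344554 [ 0.50069451 -0.00116406  0.022     ] [ 0.49680241 -0.18585077  0.022     ]
bed ang 88.40252413764881
stopT [0.59701973 0.00434696 0.03      ]
stopB [0.50127809 0.00616379 0.03      ]
blk [ 0.57634024 -0.03613993  0.034     ]
blk [ 0.51857236 -0.03362608  0.034     ]
blk [ 0.5758251  -0.12417934  0.034     ]
blk [ 0.51760374 -0.12307473  0.034     ]
w [ 0.64963001 -0.02892902  0.06      ]
jar [ 0.64313559 -0.14276298  0.05      ]
dye [ 0.43636024 -0.02069186  0.066     ]
sp [ 0.4697939  -0.15951482  0.018     ]
sp [ 0.44981406 -0.22835221  0.018     ]
gripTL [0.56852483 0.09863659 0.137     ]
gripBL [0.53473442 0.09997247 0.137     ]
```

```bash
python3 -m pendant '[[[0,0,0.0386,0.0954,-0.1969,0,0],[0,0,0.0386,0.0954,-0.1969,0,0],[0,0,0,0.0954,-0.1969,0,0],[0,0,0,0.0954,-0.1969,0,0],[0,0,0,0.0954,-0.1969,0,0],[0,0,0,0.0954,-0.1969,0,0],[0,0,0,0.0954,-0.1969,0,0],[0,0,0,0.0954,-0.1969,0,0],[0,0,0,0.0954,-0.1969,0,0],[0,0,0,0.0954,-0.1969,0,0],[0,0,0,0.0954,-0.1969,0,0],[0,0,0,0.0954,-0.1969,0,0],[0,0,0,0.0954,-0.1969,0,0],[0,0,0,0.0954,-0.1969,0,0],[0,0,0,0.0954,-0.1969,0,0],[0,0,0,0.0954,-0.1969,0,0],[0,0,0,0,0,0,0]]]'; python3 -c "
from plant import manip;print(manip.state())"
```

```text
time: 2.22
tool_pos: [0.5454, -0.1872, 0.2064]
tool_rot: [-0.001, 0.716, 0.698, -0.001]
contact_force: [-0.2, 0.3, -0.1]
gripper_width: -0.001
{'time': 2.225, 'joint_pos': array([-4.59506581e-01, -5.93945469e-02,  1.72696094e+00, -4.04850616e-04,
        1.47600275e+00, -2.00420014e+00]), 'joint_vel': array([ 0.04538463, -0.05299854,  0.04744292,  0.02114367,  0.02748559,
        0.01489039]), 'joint_efforts': array([ -1.31639075, -33.61575007, -37.92510152,  -0.17534934,
        -0.20025853,  -0.09526893]), 'tool_pos': array([ 0.5454227 , -0.18724278,  0.20636848]), 'tool_rot': array([-8.65021360e-04,  7.16261145e-01,  6.97831610e-01, -5.18614475e-04]), 'contact_force': array([-0.22328681,  0.28381218, -0.09800867]), 'ft_torque': array([ 0.03398155,  0.0481799 , -0.03272356]), 'gripper_width': -0.0006146800515903808}
```

```bash
python3 -m pendant '[[[0,0,0,0,0,-0.18,0],[0,0,0,0,0,-0.18,0],[0,0,0,0,0,-0.18,0],[0,0,0,0,0,-0.12,0],[0,0,0,0,0,-0.08,0],[0,0,0,0,0,0,0]]]'
python3 - <<'E'
from plant import imaging
import cv2,numpy as np
o=[]
for n,(y,x) in (("top",(195,265)),("scene",(200,240))):
    f=imaging.grab_frame(n); c=f["frame"][y:y+100,x:x+133]; o.append(cv2.convertScaleAbs(cv2.resize(c,None,fx=4.5,fy=3 if 0 else 4.5,interpolation=cv2.INTER_CUBIC)[:300 if 0 else None],alpha=1.5))
cv2.imwrite("pics/b.png",cv2.resize(np.vstack(o),None,fx=.66,fy=.66))
E
```

```text
time: 2.98
tool_pos: [0.5439, -0.1834, 0.0211]
tool_rot: [-0.002, 0.715, 0.699, -0.001]
contact_force: [-0.6, -0.6, 0.2]
gripper_width: 0.0
```

View pics/b.png

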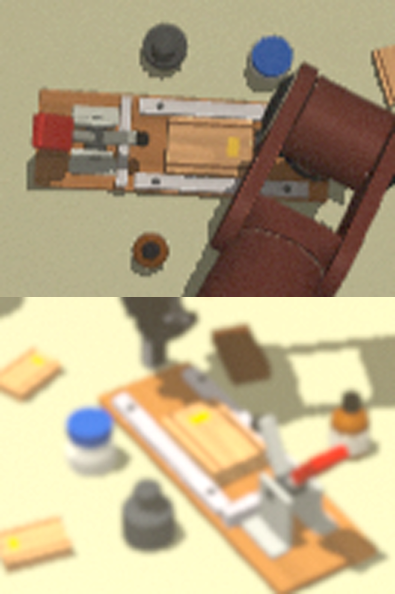

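```bash
python3 -m pendant '[[[0,0,0,0.001,0.05,0,0],[0,0,0,0.001,0.05,0,0],[0,0,0,0.001,0.03,0,0],[0,0,0,0.001,0.02,0,0],[0,0,0,0.001,0.02,0,0],[0,0,0,0.001,0.02,0,0],[0,0,0,0.001,0.02,0,0],[0,0,0,0.001,0.02,0,0]]]'; python3 -m pendant '[[[0,0,0,0.001,0.02,0,0],[0,0,0,0.001,0.02,0,0],[0,0,0,0.001,0.016,0,0],[0,0,0,0,0.012,0,0],[0,0,0,0,0,0,0]]]'
```

```text
time: 4.08
tool_pos: [0.5472, -0.1267, 0.0227]
tool_rot: [-0.0, 0.715, 0.699, -0.0]
contact_force: [0.4, -0.6, 0.1]
gripper_width: -0.003
time: 4.7
tool_pos: [0.5479, -0.1097, 0.0227]
tool_rot: [0.0, 0.715, 0.699, -0.0]
contact_force: [-0.1, 0.1, -0.4]
gripper_width: -0.001
```

```bash
python3 -m pendant '[[[0,0,0,0,0.012,0,0],[0,0,0,0,0.012,0,0]]]';python3 -m pendant '[[[0,0,0,0,0.01,0,0],[0,0,0,0,0.008,0,0]]]'
python3 - <<'E'
from plant import imaging
import cv2,numpy as np
o=[]
for n,(y,x) in (("top",(195,265)),("scene",(200,240))):
    f=imaging.grab_frame(n); c=f["frame"][y:y+100,x:x+133]; o.append(cv2.convertScaleAbs(cv2.resize(c,None,fx=3,fy=3,interpolation=cv2.INTER_CUBIC),alpha=1.5)); np.savez(f"pics/{n}1.npz",**f)
cv2.imwrite("pics/c.png",np.vstack(o))
E
```

```text
time: 4.95
tool_pos: [0.5479, -0.1038, 0.0227]
tool_rot: [-0.0, 0.715, 0.699, 0.0]
contact_force: [-0.2, 0.1, -0.5]
gripper_width: -0.001
time: 5.2
tool_pos: [0.5479, -0.0992, 0.0227]
tool_rot: [0.0, 0.715, 0.699, 0.0]
contact_force: [-0.5, -0.2, 0.9]
gripper_width: -0.001
```

View pics/c.png

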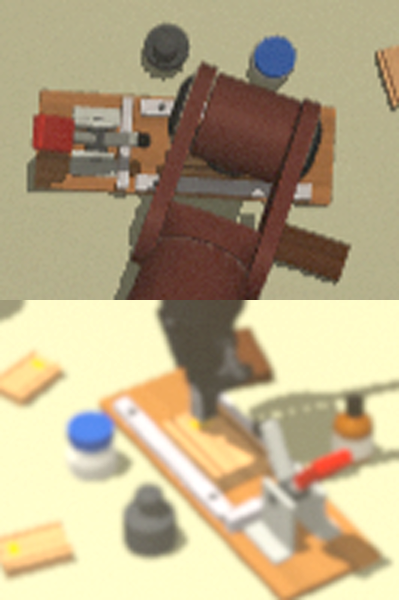

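```bash
for i in 1 2 3; do python3 -m pendant '[[[0,0,0,0,0.008,0,0],[0,0,0,0,0.008,0,0]]]' | egrep 'pos|force'; done
```

```text
tool_pos: [0.5479, -0.0953, 0.0227]
contact_force: [0.1, 0.8, 0.6]
tool_pos: [0.5479, -0.0913, 0.0227]
contact_force: [0.0, 1.1, 0.7]
tool_pos: [0.5479, -0.0872, 0.0227]
contact_force: [-0.4, -1.1, -0.2]
```

```bash
for i in 1 2 ; do python3 -m pendant '[[[0,0,0,0,0.006,0,0],[0,0,0,0,0.006,0,0]]]' | egrep 'pos|force'; done;  python3 - <<'E'
from plant import imaging
import cv2,numpy as np
f=imaging.grab_frame("scene"); np.savez(f"pics/scene2.npz",**f)
cv2.imwrite("pics/d.png",cv2.convertScaleAbs(cv2.resize(f["frame"][210:300,260:370],None,fx=7,fy=6.6,interpolation=cv2.INTER_CUBIC),alpha=1.2))
E
```

```text
tool_pos: [0.5479, -0.0843, 0.0227]
contact_force: [-0.2, -0.6, 1.5]
tool_pos: [0.548, -0.0813, 0.0227]
contact_force: [-0.3, 0.0, -0.1]
```

View pics/d.png

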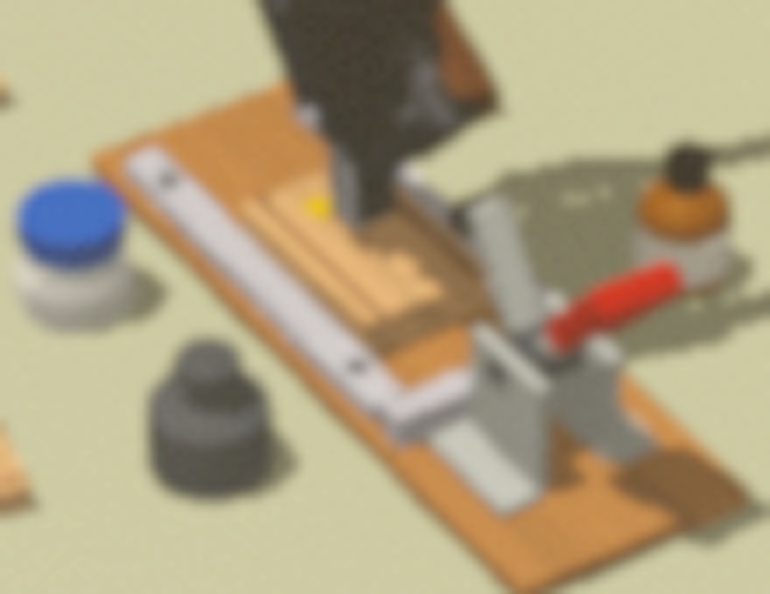

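Run:
```python
from h import *
import cv2
for n in("scene0","scene1","scene2"):
    f=np.load(f"pics/{n}.npz");im=f["frame"]
    hsv=cv2.cvtColor(im,cv2.COLOR_BGR2HSV)
    m=cv2.inRange(hsv,(22,170,120),(32,255,255));m[:, :290]=0;m[:,330:]=0;m[:220]=0;m[265:]=0
    k,l,s,c=cv2.connectedComponentsWithStats(m)
    for i in range(1,k):
        if s[i,4]>4:print(n,c[i],s[i,4],ray(f,c[i],.034))
f=np.load("pics/scene2.npz")
Q=lambda u,v,z:ray(f,(260+u/7,210+v/6.6),z)
print("front corner",Q(375,325,.034),"stop top corner",Q(392,405,.03),"rail far",Q(130,160,.022),"rear corner",Q(245,200,.034))
W=f["world_to_cam"]
for z in(.0227,.034):
    c=W[:3]@[.548,-.0813,z,1];p=f["mtx"]@c;p=p[:2]/p[2];print("tip px crop",(p-[260,210])*[7,6.6])
```

```text
scene0 [306.5   240.375] 16 [ 0.54883199 -0.10359432  0.034     ]
scene2 [305. 241.] 7 [ 0.55374509 -0.10372772  0.034     ]
front corner [ 0.57696885 -0.02844454  0.034     ] stop top corner [0.59608435 0.01041638 0.03      ] rail far [ 0.59101395 -0.18243926  0.022     ] rear corner [ 0.57486773 -0.12186615  0.034     ]
tip px crop [359.18916903 248.83851094]
tip px crop [359.17073585 228.29339306]
```

```bash
python3 - <<'E'
from h import *
f=np.load("pics/scene2.npz");W=f["world_to_cam"]
def px(p):
    q=f["mtx"]@(W[:3]@[*p,1]);return q[:2]/q[2]
for n,T,obs in(("descent",(.5439,-.1834),"tip px ~(290.5,222)"),("now",(.548,-.0813),"tip px ~(313,244)")):
    for z in(.012,.0227,.034,.045,.055):
        print(n,obs,z,[px((T[0]+a,T[1]+b,z)).round(1).tolist() for a,b in((.011,.0145),(.011,-.0145),(-.011,.0145))])
E
python3 - <<'E'
import cv2,numpy as np
o=[np.load(f"pics/scene{i}.npz")["frame"][215:255,285:335] for i in(1,2)]
cv2.imwrite("pics/e.png",cv2.convertScaleAbs(cv2.resize(np.hstack(o),None,fx=8,fy=8,interpolation=cv2.INTER_NEAREST),alpha=1.8))
E
```

```text
descent tip px ~(290.5,222) 0.012 [[292.0, 234.9], [286.5, 229.6], [298.4, 232.1]]
descent tip px ~(290.5,222) 0.0227 [[291.9, 232.0], [286.4, 226.7], [298.3, 229.2]]
descent tip px ~(290.5,222) 0.034 [[291.8, 228.9], [286.3, 223.6], [298.3, 226.1]]
descent tip px ~(290.5,222) 0.045 [[291.7, 225.9], [286.1, 220.6], [298.2, 223.1]]
descent tip px ~(290.5,222) 0.055 [[291.6, 223.1], [286.0, 217.8], [298.2, 220.3]]
now tip px ~(313,244) 0.012 [[311.0, 255.0], [305.1, 249.3], [317.6, 252.0]]
now tip px ~(313,244) 0.0227 [[311.0, 252.1], [305.1, 246.3], [317.6, 249.1]]
now tip px ~(313,244) 0.034 [[311.0, 248.9], [305.0, 243.2], [317.6, 246.0]]
now tip px ~(313,244) 0.045 [[311.0, 245.9], [305.0, 240.2], [317.7, 242.9]]
now tip px ~(313,244) 0.055 [[311.0, 243.1], [305.0, 237.4], [317.7, 240.1]]
```

View pics/e.png

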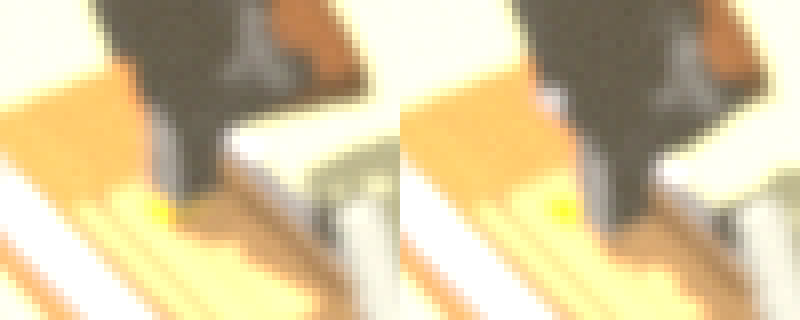

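The pictures show the fingers passing above the block. The real tip is about 20 mm higher than the reported TCP, and the block hasn't moved. I'll back off behind the block and go lower, feeling for contact as I go.

```bash
python3 -m pendant '[[[0,0,0,0,0,0.04,0],[0,0,0,-0.002,-0.1,0,0],[0,0,0,-0.002,-0.1,0,0],[0,0,0,-0.002,-0.1,0,0],[0,0,0,-0.002,0,-0.04,0],[0,0,0,0,0,0,0]]]'| egrep 'pos|force'; for i in 1 2 3; do python3 -m pendant '[[[0,0,0,0,0,-0.01,0],[0,0,0,0,0,-0.01,0]]]' | egrep 'pos|force'; done
python3 - <<'E'
from plant import imaging
import cv2,numpy as np
f=imaging.grab_frame("scene"); np.savez(f"pics/scene3.npz",**f)
cv2.imwrite("pics/f.png",cv2.convertScaleAbs(cv2.resize(f["frame"][205:265,270:350],None,fx=8,fy=8,interpolation=cv2.INTER_CUBIC),alpha=1.3))
E
```

```text
tool_pos: [0.5449, -0.1556, 0.0216]
contact_force: [0.3, 0.9, 0.4]
tool_pos: [0.546, -0.1558, 0.0176]
contact_force: [0.3, -0.5, -0.1]
tool_pos: [0.546, -0.1562, 0.0126]
contact_force: [0.3, 0.9, 1.0]
tool_pos: [0.5459, -0.1564, 0.0076]
contact_force: [0.3, -0.7, -0.1]
```

View pics/f.png

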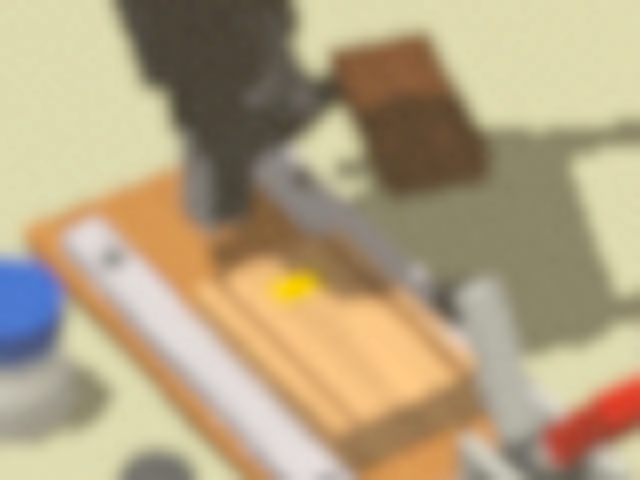

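```bash
for i in 1 2 3 4; do python3 -m pendant '[[[0,0,0,0,0,-0.008,0]]]' | egrep 'pos|force'; done; python3 -m pendant '[[[0,0,0,0,0.03,0,0],[0,0,0,0,0.03,0,0],[0,0,0,0,0.016,0,0],[0,0,0,0,0.016,0,0],[0,0,0,0,0.016,0,0]]]'| egrep 'pos|force'
python3 - <<'E'
from plant import imaging
import cv2,numpy as np
f=imaging.grab_frame("scene"); np.savez(f"pics/scene4.npz",**f)
cv2.imwrite("pics/g.png",cv2.convertScaleAbs(cv2.resize(f["frame"][205:265,270:350],None,fx=8,fy=8,interpolation=cv2.INTER_CUBIC),alpha=1.3))
E
```

```text
tool_pos: [0.546, -0.1565, 0.0057]
contact_force: [-0.1, -0.1, 0.2]
tool_pos: [0.546, -0.1564, 0.0036]
contact_force: [-0.3, 0.1, 0.9]
tool_pos: [0.5459, -0.1564, 0.0016]
contact_force: [0.2, -0.3, 0.0]
tool_pos: [0.5459, -0.1564, -0.0004]
contact_force: [0.4, 0.4, -0.0]
tool_pos: [0.546, -0.1292, -0.0002]
contact_force: [0.0, -0.2, 0.8]
```

View pics/g.png

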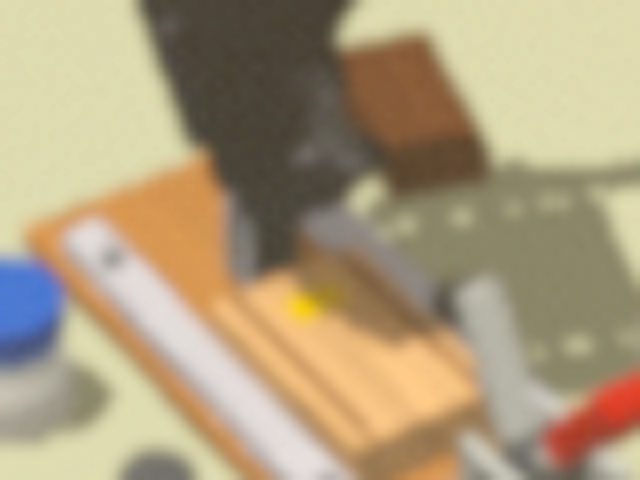

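```bash
python3 -m pendant '[[[0,0,0,0.001,0.016,0,0],[0,0,0,0.001,0.016,0,0],[0,0,0,0.001,0.016,0,0],[0,0,0,0,0.016,0,0],[0,0,0,0,0.016,0,0],[0,0,0,0,0.008,0,0]]]'| egrep 'pos|force'
for i in 1 2 3 4; do python3 -m pendant '[[[0,0,0,0,0.008,0,0]]]'| egrep 'pos|force'; done
python3 - <<'E'
from h import *
from plant import imaging
import cv2
f=imaging.grab_frame("scene");np.savez("pics/scene5.npz",**f)
for f in(np.load("pics/scene0.npz"),np.load("pics/scene3.npz"),np.load("pics/scene4.npz"),f):
    hsv=cv2.cvtColor(f["frame"],cv2.COLOR_BGR2HSV)
    m=cv2.inRange(hsv,(22,150,60),(32,255,255));m[:, :295]=0;m[:,335:]=0;m[:230]=0;m[270:]=0
    v,u=np.nonzero(m);c=(u.mean(),v.mean());print(c,len(u),ray(f,c,.034))
E
```

```text
tool_pos: [0.5467, -0.1072, -0.0003]
contact_force: [-0.6, -0.9, -0.1]
tool_pos: [0.5467, -0.1053, -0.0003]
contact_force: [0.5, -0.9, -0.3]
tool_pos: [0.5467, -0.1034, -0.0002]
contact_force: [-0.1, -1.8, 0.4]
tool_pos: [0.5467, -0.1013, -0.0002]
contact_force: [-0.2, -1.0, 0.2]
tool_pos: [0.5465, -0.1, -0.0003]
contact_force: [-2.6, -6.3, 0.7]
(np.float64(306.5), np.float64(240.375)) 16 [ 0.54883199 -0.10359432  0.034     ]
(np.float64(306.47058823529414), np.float64(240.2941176470588)) 17 [ 0.54870474 -0.10392726  0.034     ]
(np.float64(308.35714285714283), np.float64(242.42857142857142)) 14 [ 0.54952885 -0.09344451  0.034     ]
(np.float64(314.0), np.float64(248.33333333333334)) 12 [ 0.55082181 -0.06424889  0.034     ]
```

```bash
python3 -m pendant '[[[0,0,0,0,0.004,0,0],[0,0,0,0,0,0,0]]]'| egrep 'pos|force'; python3 -m pendant '[[[0,0,0,0,0,0,0],[0,0,0,0,0,0,0]]]'| egrep 'pos|force'
```

```text
tool_pos: [0.5463, -0.0999, -0.0002]
contact_force: [-2.4, -6.4, 0.8]
tool_pos: [0.5462, -0.0999, -0.0003]
contact_force: [-2.5, -6.6, -0.3]
```

```bash
python3 -m pendant '[[[0,0,0,0,-0.04,0,0],[0,0,0,0,-0.12,0,0],[0,0,0,0,-0.04,0.1,0],[0,0,0,0,0,0.2,0],[0,0,0,0,0,0.2,0],[0,0,0,0,0,0.2,0],[0,0,0,0,0,0.18,0],[0,0,0,0.003,0.2,0,0],[0,0,0,0.003,0.2,0,0],[0,0,0,0.003,0.2,0,0],[0,0,0,0.003,0.2,0,0],[0,0,0,0.003,0.2,0,0],[0,0,0,0.003,0.2,0,0],[0,0,0,0,0,0,0]]]'
python3 - <<'E'
from plant import imaging
import cv2,numpy as np
o=[]
for n,(y,x) in (("top",(195,265)),("scene",(190,240))):
    f=imaging.grab_frame(n); c=f["frame"][y:y+100,x:x+133]; o.append(cv2.convertScaleAbs(cv2.resize(c,None,fx=3,fy=3,interpolation=cv2.INTER_CUBIC),alpha=1.3))
cv2.imwrite("pics/i.png",np.hstack(o))
E
```

```text
time: 12.88
tool_pos: [0.5506, 0.1545, 0.2194]
tool_rot: [-0.001, 0.713, 0.701, 0.0]
contact_force: [-0.2, -2.0, -0.3]
gripper_width: -0.002
```

View pics/i.png

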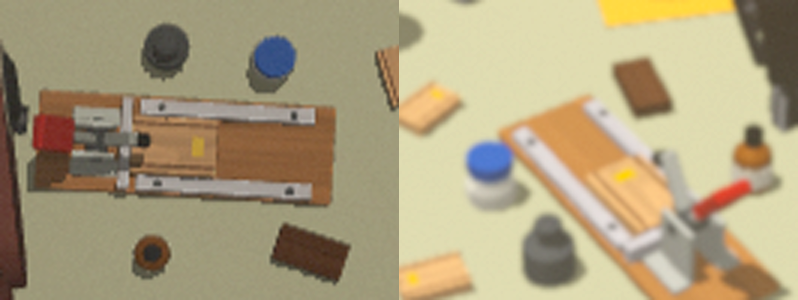

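```bash
python3 -m pendant '[[[0,0,0,0,0,-0.17,0],[0,0,0,0,0,-0.17,0],[0,0,0,0,-0.04,-0.16,0],[0,0,0,0,-0.04,0,0],[0,0,0,0,-0.03,0,0],[0,0,0,0,-0.03,0,0]]]'| egrep 'pos|force'
for i in 1 2 3 4; do python3 -m pendant '[[[0,0,0,0,-0.025,0,0],[0,0,0,0,-0.025,0,0]]]'| egrep 'pos|force'; done
```

```text
tool_pos: [0.5531, 0.1158, 0.0975]
contact_force: [-0.6, 0.0, 0.5]
tool_pos: [0.5542, 0.1081, 0.1]
contact_force: [-1.4, 12.7, 10.9]
tool_pos: [0.5537, 0.0929, 0.0985]
contact_force: [-0.1, 4.4, 3.4]
tool_pos: [0.5513, 0.0785, 0.0951]
contact_force: [0.3, -0.5, 0.4]
tool_pos: [0.5506, 0.0657, 0.094]
contact_force: [-1.0, -0.0, -0.2]
```

```bash
python3 -m pendant '[[[0,0,0,0,0.1,0,0],[0,0,0,0,0.2,0,0],[0,0,0,0,0.1,0.2,0],[0,0,0,0,0,0.2,0],[0,0,0,0,0.2,0.1,0],[0,0,0,0,0,0,0]]]'
python3 - <<'E'
from h import *
from plant import imaging
import cv2
o=[]
for n,(y,x) in (("top",(195,265)),("scene",(190,240))):
    f=imaging.grab_frame(n); np.savez(f"pics/{n}9.npz",**f); c=f["frame"][y:y+100,x:x+133]; o.append(cv2.convertScaleAbs(cv2.resize(c,None,fx=3,fy=3,interpolation=cv2.INTER_CUBIC),alpha=1.3))
cv2.imwrite("pics/j.png",np.hstack(o))
E
```

```text
time: 15.48
tool_pos: [0.5524, 0.2186, 0.2228]
tool_rot: [0.001, 0.714, 0.7, 0.002]
contact_force: [0.0, -0.5, -0.1]
gripper_width: 0.002
```

View pics/j.png

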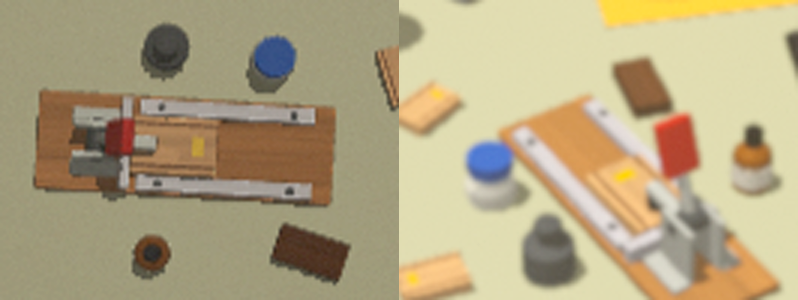

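```bash
python3 -c "
from plant import manip;print(manip.job_done(), manip.state()['time'])"
```

```text
the job is handed in; nothing more can be done
the job is handed in; nothing more can be done
```

I pushed the block home against the stop and flipped the clamp shut over it, then backed the robot away and handed the job in at about 15.5 s on the robot's clock.

- **Block:** I pushed it about 39 mm with the shut fingertips until the wrist force rose to about 6.5 N, then held it there for about half a second. In the last picture it is in the same place as before I flipped the clamp.
- **Clamp:** Pushing the handle took about 13 N along the push at first, falling to zero as it snapped past centre. The last picture shows the handle leaning over the channel and the pad arm down on the block. I had no direct reading of the toggle angle or the pad force, so those rest on the pictures alone.
- **Bystanders and robot:** The weight, jar, dye bottle and spare block look unmoved. I did not check the mallet, tray and cup again, but the arm's path after the start stayed away from them. The tool was well clear, with almost no wrist force.

**One disagreement:** the pictures put the real fingertips about 20 mm higher than the reported TCP height. My first push therefore passed over the block without touching it. I saw this in a picture, backed off and went lower with force checks, and the second push moved the block.

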